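# Level the food bank's bench scale

## Task

Set the blue spirit level on the white bench scale's deck, fully home over its two brass pegs, and let go of it. Then grip the red knob of the scale's sprung levelling foot, press it down to its stop and, keeping it down, turn it until the level's bubble rests between the two black lines. Finish while still gripping the knob and pressing it down, with the bubble centred; leave the cans, jars, spray bottle and weighing pan where they are.

Things in the scene. Friction and masses are not known exactly. Their poses are not given: they have to be found in the camera images.
- level: Loose blue spirit level, black ends, standing on the table at the robot's left: 200 mm long (y) x 30 wide (x) x 50 high, 0.35 kg; grip it across the 30 mm. Origin: centre of the underside, z up. Underside holes 16 mm wide, 18 deep, chamfered, at y = +65 and -65 mm; either way round fits. Green vial strip on top, 88 mm along y, its two black lines 25 mm apart (inner edges).
- vial_mid (a point): Middle of the green vial on top of the spirit level, 53 mm above the underside.
- bubble (a joint): Offset of the white bubble (16 mm long, on the green strip) from the vial's middle along the level's +y, m, -0.032 to 0.032 (the ends). It floats to the higher end, 10 mm per 0.01 rad of tilt, and takes some 2 s to settle. It lies between the black lines when within 0.004.
- deck_mid (a point): Centre of the steel top (150 x 210 mm) of the white scale's deck, midway between the pegs, 70 to 77 mm above the table. z: the deck's normal; y: along the pegs, away from the red knob. The deck tips about its x by up to 0.05 rad: its +y end is hinged, its knob end (-y) rides on the levelling foot and starts too high.
- peg_far (a point): Tip of the brass peg at y = +65 mm from deck_mid (away from the knob); 10 mm wide, 12 mm high.
- peg_near (a point): Tip of the brass peg at y = -65 mm from deck_mid (knob end); 10 mm wide, 12 mm high.
- knob: Red knob of the levelling foot with its black flange. Origin: centre of the flange's underside, 195 mm from deck_mid towards -y, about 75 mm above the table when up; axis upright; x follows the white mark on top. Flange 68 mm wide, 6 thick; on it the round red grip, 36 mm wide, 32 high. They turn and sink as one; fingertips can stand on the flange to press.
- foot_press (a joint): How far the foot is pressed down, as the rad by which its arm under the deck (hinged at the deck's +y end, 335 mm from the knob) sinks: 0 up, 0.015 on its stop (the knob 5 mm lower); home above 0.012. A spring pushes it up; reaching the stop takes 6 to 10 N on the knob. The deck sinks with it (15 mm of bubble); let go, it springs up and the bubble runs off.
- foot_turn (a joint): Turn of the knob, rad, anticlockwise from above positive, -2.4 to 1.0; it stays where left (0.1 N m). Clockwise lowers the deck's knob end: 0.02 rad of tilt, 20 mm of bubble, per rad. The level angle differs every time (uneven bench), some 0.4 to 1.5 rad clockwise of the start with the knob held down.
- pan: Bystander, not to be moved: the steel weighing pan. Origin: centre of its underside.
- can_a: Bystander, not to be moved: the tall red can. Origin: centre of its underside.
- can_b: Bystander, not to be moved: the short blue can. Origin: centre of its underside.
- jar_a: Bystander, not to be moved: the black-lidded jar. Origin: centre of its underside.
- jar_b: Bystander, not to be moved: the green-lidded jar. Origin: centre of its underside.
- jar_c: Bystander, not to be moved: the orange-lidded jar. Origin: centre of its underside.
- spray: Bystander, not to be moved: the spray bottle. Origin: centre of its underside.
Mind the look-alikes: they are no part of the job. Of the things like the level, leave any that is brown; of the rest the smaller one is meant.

How it is judged:
By the outcome, as a careful person would: the job done as asked, in the order asked, and still so for the second after the job is handed in, while the arm keeps its last pose, push and grip.
It also fails if it takes over 64 s, if anything falls off the work surface, if the arm or the gripper's body presses on something with over 40 N, if the wrist force passes 120 N, or if a joint passes its speed limit or range.

## Robot

A 6-joint arm with a two-finger parallel gripper is mounted at the origin on the work surface. World frame = base frame: x ahead of the robot, y to its left, z up, the work surface at z = 0. Lengths are in mm, angles in degrees, forces in N, time in s.
With the tool pointing down it reaches from about 350 to 775 mm from the base axis. Payload 5.5 kg.
Tool frame: the origin (TCP) lies between the finger pads; the fingertips stand 22 mm ahead of it and the grasp point (between the pads) lies 3 mm ahead of it; z points along the fingers, y is the line along which they close (so a half turn about z gives the same grasp; the last joint's range is limited). The gripper opens to 85 mm and grips with 20 to 120 N. Pads are 22 mm wide; open, the fingers measure 114 mm over their backs; the gripper's body (76 mm by 85 mm) begins 54 mm behind the grasp point. The pads swing forward as they close: fully open they stand 13 mm farther back than shut.
Start: joints at [68.549, 17.945, 2.641, 74.691, 0, 82.002], TCP at [133.795, 559.259, 229.123] pointing down, gripper open.
Joint ranges: [-158.12, 158.12], [-49.38, 96.58], [-58.88, 72.47], [-126.05, 133.96], [-84.25, 85.87], [-180, 180]. Speed limits (degrees/s): [147.25, 147.25, 180, 180, 180, 180].

## Interface

Orientations are given as a 3x3 rotation matrix whose columns are the frame's x, y, z axes.
In Python, from bench import arm gives the robot as it stands.
- The arm moves only by the tool move_arm, never from a script. Its argument "deltas" is a list of rows, each a list of 2 entries, a list of its own where there are three numbers: the shift along the tool's x, y, z in cm, then the turn about the tool's z in degrees. A call has exactly 5 rows; each row is the pose to reach, as a shift and turn from the pose commanded when the call began, along the tool's axes at that moment; what a row does not reach only later rows make up. A row lasts 1/12 s, in which the tool goes at most 41.7 mm and 7.16 degrees, less where a joint would pass 70% of its speed; a pose out of reach is approached as far as the arm can. A call with a gripper value outside its range is refused whole. "jaw" is the gripper's target within -1 to 1 (shut at 1, half-way at 0, fully open at -1), set as the call begins (left out, the last holds). The fingers move at their own pace and stop on an object; "newtons" is the grip in N (left out, the last holds). Time passes only in rows, so rows that repeat a pose let the fingers close, or fill a call up. It gives the time, the measured TCP pose, the force, the opening and the grip force at its end, in the units of the state.
- arm.observe(): the state, without advancing time (a new reading comes with each control period).
- arm.read_camera(name): name is "side" or "top"; returns a dict with "color" (480x640x3 uint8, red, green, blue), "mtx" (3x3 intrinsics, pixels), "T" (4x4, takes a point from camera to world coordinates). Camera axes: x right, y down, z forward; pixel columns grow to the right and rows downward; lengths in mm; the calibration is good to about 2 mm. A picture is of the moment at which its call begins. There is no depth.
- arm.job_done(): hands the job in; it is judged then, once.
The state is a dict: "clock": time; "joints": joint angles; "qd": joint speeds; "tau": joint torques, N m; "position": TCP position; "orientation": TCP orientation; "contact_force": force on the tool from outside, world axes, zero at the start; "torque": the same for the moment, N m; "opening": finger opening in mm; "finger_force": force on a finger pad.
Only numpy, scipy, OpenCV 4.12 (cv2) and the standard library are available. Lean on these libraries where they do the work, as an engineer would, in place of code of your own. Each camera call takes 0.05 s, during which the arm holds its last target. There are 200 camera calls.

## Working session

There is one attempt and no reset: what is moved stays moved. The work goes in short steps, Python scripts to look and compute and a tool call to move; the robot and the scene stay as the last step left them, time stands still between calls to the robot, and variables do not carry over. Pictures are saved under pics/ and viewed, at most 10 in all, crops included, and the job is handed in when it is done.

Besides the shell and the picture viewer there is one more tool, called after "Call:" by a JSON object that holds its "api" and its "payload". move_arm: Moves the arm, as the interface text tells. Its arguments: {"type":"object","properties":{"deltas":{"type":"array"},"jaw":{"type":"number"},"newtons":{"type":"number"}},"required":["deltas"]}

```bash
mkdir -p pics; ls; python3 - <<'E'
from bench import arm
import cv2,numpy as np
for n in("top","side"):
    c=arm.read_camera(n); cv2.imwrite(f"pics/{n}0.png",c["color"][:,:,::-1]); print(n,c["mtx"].round(1).tolist(),c["T"].round(3).tolist())
s=arm.observe(); print(s["clock"],s["position"],np.round(s["orientation"],3).tolist(),s["opening"])
E
```

```text
pics
top [[495.3, 0.0, 319.5], [0.0, 495.3, 230.7], [0.0, 0.0, 1.0]] [[-0.028, -0.992, 0.12, 373.224], [-0.999, 0.03, 0.016, -1.073], [-0.02, -0.12, -0.993, 1363.531], [0.0, 0.0, 0.0, 1.0]]
side [[459.2, 0.0, 324.8], [0.0, 459.2, 239.5], [0.0, 0.0, 1.0]] [[0.885, -0.296, 0.36, 43.214], [-0.466, -0.545, 0.697, -921.299], [-0.01, -0.784, -0.62, 915.574], [0.0, 0.0, 0.0, 1.0]]
0.1 [133.61053116 558.79320285 228.28510648] [[-0.973, 0.233, -0.001], [0.233, 0.973, -0.002], [0.0, -0.002, -1.0]] 85.46976495129253
```

View pics/top0.png

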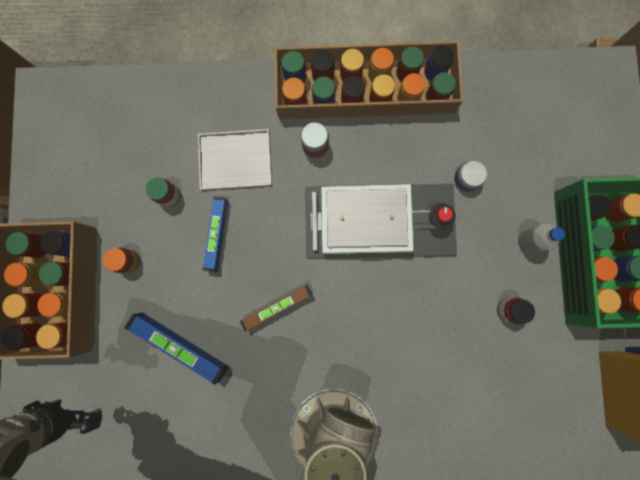

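View pics/side0.png

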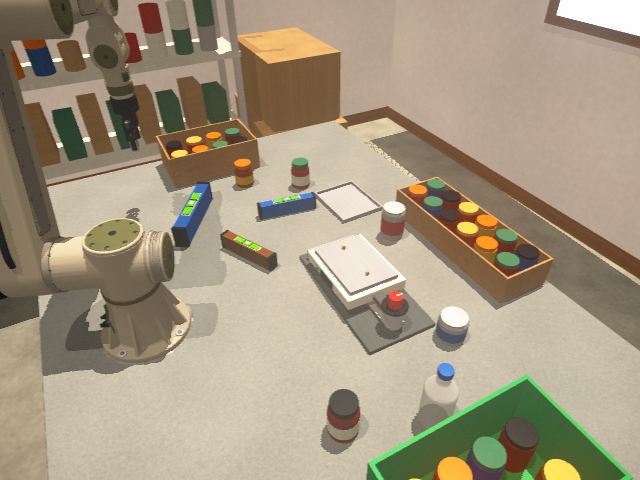

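The top view has three level-like things: blue at (215,234), about 73 px or 200 mm long; blue at (178,348), about 110 px or 300 mm; and brown at (278,308). The one meant is the smaller blue one at (215,234), because its length matches 200 mm. The scale deck is at (367,218), with pegs at about (342,218) and (392,217) and the knob at (445,214). I'll confirm with a crop and measure.

```bash
cat > h.py <<'E'
from bench import arm
import cv2,numpy as np
def ray(c,uv):
    d=np.linalg.inv(c["mtx"])@[uv[0],uv[1],1.0]; return c["T"][:3,3],c["T"][:3,:3]@d
def onplane(c,uv,z):
    o,d=ray(c,uv); return o+d*(z-o[2])/d[2]
def tri(c1,p1,c2,p2):
    o1,d1=ray(c1,p1);o2,d2=ray(c2,p2)
    t=np.linalg.lstsq(np.c_[d1,-d2],o2-o1,rcond=None)[0]
    a,b=o1+d1*t[0],o2+d2*t[1]; return (a+b)/2,np.linalg.norm(a-b)
def blobs(c,lo,hi,roi,amin=3):
    u0,v0,u1,v1=roi
    hsv=cv2.cvtColor(c["color"][v0:v1,u0:u1],cv2.COLOR_RGB2HSV)
    m=cv2.inRange(hsv,np.array(lo),np.array(hi))
    n,l,s,ce=cv2.connectedComponentsWithStats(m)
    return m,[(s[i,4],ce[i]+[u0,v0]) for i in range(1,n) if s[i,4]>=amin]
def rect(m,roi):
    p=cv2.findNonZero(m); return cv2.minAreaRect(p.astype(np.float32)+np.float32([roi[0],roi[1]]))
E
python3 - <<'E'
from h import *
t=arm.read_camera("top");s=arm.read_camera("side")
cv2.imwrite("pics/crop1.png",cv2.resize(t["color"][170:290,190:470,::-1],None,fx=2.8,fy=2.8,interpolation=cv2.INTER_CUBIC))
for n,c,R in(("t",t,(195,190,235,280)),("s",s,(250,185,322,225))):
    m,b=blobs(c,(40,120,100),(75,255,255),R); print(n,"green",b,rect(m,R))
    m,b=blobs(c,(100,120,60),(125,255,255),R); print(n,"blue",b,rect(m,R))
for n,c,R in(("t",t,(325,195,410,240)),("s",s,(325,236,390,290))):
    m,b=blobs(c,(12,100,80),(30,255,255),R,2); print(n,"brass",b)
for n,c,R in(("t",t,(425,195,465,235)),("s",s,(380,285,412,315))):
    m,b=blobs(c,(0,150,90),(8,255,255),R,4); print(n,"red",b)
E
```

```text
t green [(np.int32(62), array([214.56451613, 224.01612903])), (np.int32(62), array([211.87096774, 242.11290323]))] ((213.1956024169922, 233.02935791015625), (4.746894359588623, 30.854814529418945), 8.530765533447266)
t blue [(np.int32(407), array([214.56756757, 234.52088452]))] ((214.12713623046875, 233.6733856201172), (11.404289245605469, 68.65382385253906), 8.746162414550781)
s green [(np.int32(65), array([285.72307692, 198.87692308]))] ((285.94903564453125, 198.72830200195312), (3.1329050064086914, 24.326086044311523), 79.3803482055664)
s blue [(np.int32(59), array([305.79661017, 195.86440678])), (np.int32(3), array([294., 200.])), (np.int32(60), array([266.3 , 203.55])), (np.int32(3), array([284., 202.])), (np.int32(3), array([289., 201.])), (np.int32(3), array([279., 203.]))] ((285.9266662597656, 199.6240692138672), (4.548371315002441, 52.95261764526367), 78.95906829833984)
t brass [(np.int32(5), array([391.8, 216.4])), (np.int32(4), array([341.5, 217.5]))]
s brass [(np.int32(10), array([343.2, 246.3])), (np.int32(15), array([367., 272.]))]
t red [(np.int32(146), array([444.69863014, 214.50684932]))]
s red [(np.int32(197), array([394.6751269 , 299.49746193]))]
```

View pics/crop1.png

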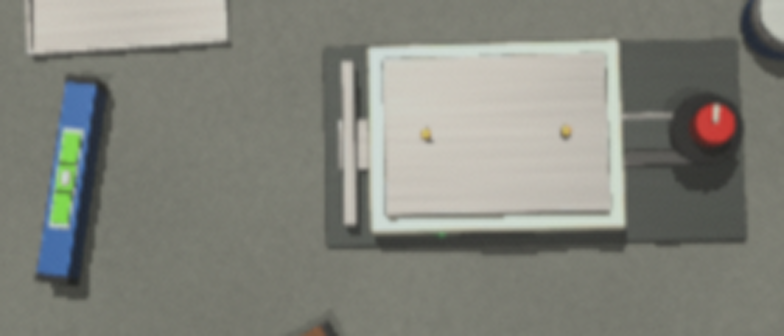

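The crop confirms the small blue level: green vial and bubble at crop (65,180). The pegs are at crop (426,133) and (566,130), and the red knob at (715,125) with its white mark pointing up. Next I compute the poses.

```bash
python3 - <<'E'
from h import *
t=arm.read_camera("top");s=arm.read_camera("side")
g=np.array([onplane(t,p,53) for p in((214.56,224.02),(211.87,242.11))])
print("level vial mid",g.mean(0).round(1))
gs=onplane(s,(285.9,199.0),53);print("side mid",gs.round(1))
R=(195,190,235,280);m,_=blobs(t,(100,120,60),(125,255,255),R); r=rect(m,R)
b=cv2.boxPoints(r);b=b[np.argsort(b[:,1])]
e=[onplane(t,b[:2].mean(0),50),onplane(t,b[2:].mean(0),50)];d=e[0]-e[1]
print("blue ends",np.round(e,1).tolist(),np.linalg.norm(d),"yaw axis",np.degrees(np.arctan2(d[1],d[0])))
dg=g[0]-g[1];print("green yaw",np.degrees(np.arctan2(dg[1],dg[0])))
pn=tri(t,(391.8,216.4),s,(367,272));pf=tri(t,(341.5,217.5),s,(343.2,246.3));k=tri(t,(444.7,214.5),s,(394.7,299.5))
print("near",pn,"far",pf,"knob",k)
for p,z in(((391.8,216.4),84),((341.5,217.5),80)): print(onplane(t,p,z))
for p,z in(((367,272),84),((343.2,246.3),80)): print(onplane(s,p,z))
print("knob top",onplane(t,(444.7,214.5),110))
E
```

```text
level vial mid [534.2 304.8  53. ]
side mid [531.3 308.4  53. ]
blue ends [[624.7, 288.7, 50.0], [442.4, 317.3, 50.0]] 184.57301615595784 yaw axis -8.91167805350527
green yaw -8.608941404930196
near (array([ 558.44574083, -168.63885375,   87.68164725]), np.float64(1.7321700918347922)) far (array([560.15084806, -38.14327771,  81.93703746]), np.float64(2.4004306911375783)) knob (array([ 555.68644188, -300.93586303,  104.79158209]), np.float64(3.8686092451494325))
[ 559.78010632 -169.49813889   84.        ]
[561.55021026 -38.67732269  80.        ]
[ 559.85970122 -165.08216185   84.        ]
[560.15208722 -35.80239901  80.        ]
knob top [ 556.68576371 -300.61337775  110.        ]
```

Call:
{"api": "move_arm", "payload": {"deltas": [[[-3,-1.03,0],0],[[-6,-2.06,0],0],[[-9,-3.09,0],0],[[-12,-4.12,0],0],[[-15,-5.15,0],0]], "jaw": -1, "newtons": 60}}

```text
clock: 0.72
position: [268.6, 473.4, 229.1]
orientation: [[-0.973, 0.232, 0.0], [0.232, 0.973, 0.0], [-0.0, 0.0, -1.0]]
contact_force: [-0.5, -0.4, -0.8]
opening: 85.4
finger_force: 0.0
```

Call:
{"api": "move_arm", "payload": {"deltas": [[[-3,-1.03,0],0],[[-6,-2.06,0],0],[[-9,-3.09,0],0],[[-12,-4.12,0],0],[[-15,-5.15,0],0]]}}

```text
clock: 1.13
position: [402.7, 388.3, 229.2]
orientation: [[-0.973, 0.233, 0.0], [0.233, 0.973, 0.0], [-0.0, 0.0, -1.0]]
contact_force: [0.5, 0.7, -0.2]
opening: 85.4
finger_force: 0.0
```

Call:
{"api": "move_arm", "payload": {"deltas": [[[-4,-1.3,0],-2],[[-8,-2.6,2],-4.8],[[-12,-3.9,5],-4.8],[[-14.7,-5.05,8],-4.8],[[-14.7,-5.05,10],-4.8]]}}

```text
clock: 1.55
position: [537.3, 303.6, 128.8]
orientation: [[-0.988, 0.154, 0.004], [0.154, 0.988, 0.001], [-0.004, 0.001, -1.0]]
contact_force: [-0.4, 0.5, -0.3]
opening: 84.9
finger_force: 0.0
```

Call:
{"api": "move_arm", "payload": {"deltas": [[[0,0,0],0],[[0,0,2],0],[[0,0,4.5],0],[[0,0,7],0],[[0,0,8],0]]}}

```text
clock: 1.97
position: [530.6, 305.9, 47.0]
orientation: [[-0.989, 0.15, -0.004], [0.15, 0.989, -0.001], [0.003, -0.002, -1.0]]
contact_force: [0.0, -1.2, -0.1]
opening: 85.7
finger_force: 0.0
```

Call:
{"api": "move_arm", "payload": {"deltas": [[[0,0,0.7],0],[[0,0,1.4],0],[[0,0,1.4],0],[[0,0,1.4],0],[[0,0,1.4],0]]}}

```text
clock: 2.38
position: [533.7, 306.5, 36.5]
orientation: [[-0.989, 0.15, 0.002], [0.15, 0.989, 0.001], [-0.002, 0.001, -1.0]]
contact_force: [-0.0, 0.1, 0.8]
opening: 85.2
finger_force: 0.0
```

```bash
python3 - <<'E'
from h import *
s=arm.read_camera("side");t=arm.read_camera("top")
a=cv2.resize(s["color"][120:240,220:360,::-1],None,fx=2.8,fy=4,interpolation=cv2.INTER_CUBIC)
b=cv2.resize(t["color"][180:300,150:290,::-1],None,fx=2.8,fy=4,interpolation=cv2.INTER_CUBIC)
cv2.imwrite("pics/g1.png",np.hstack([a,b])); o=arm.observe();print(o["position"],o["contact_force"],o["opening"])
E
```

```text
[533.59901381 306.37884275  36.33384437] [-0.45500245  0.57174333 -0.36008603] 85.02703639582455
```

View pics/g1.png

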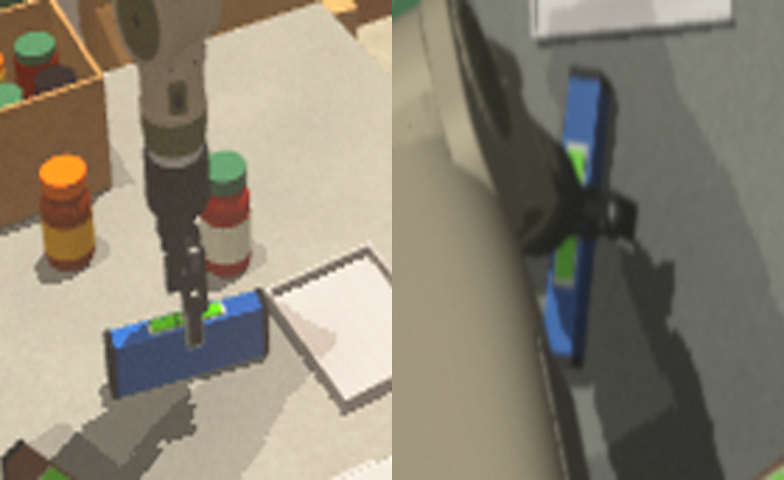

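The fingers straddle the level at its vial: side crop about (195,320), top crop (605,210). I'll close on it and lift.

Call:
{"api": "move_arm", "payload": {"deltas": [[[0,0,0],0],[[0,0,0],0],[[0,0,0],0],[[0,0,0],0],[[0,0,0],0]], "jaw": 1, "newtons": 60}}

```text
clock: 2.9
position: [533.0, 306.3, 35.5]
orientation: [[-0.989, 0.15, 0.0], [0.15, 0.989, 0.001], [-0.0, 0.001, -1.0]]
contact_force: [-0.4, 1.3, -1.2]
opening: 28.2
finger_force: 59.3
```

Call:
{"api": "move_arm", "payload": {"deltas": [[[0,0,0],0],[[0,0,0],0],[[0,0,0],0],[[0,0,0],0],[[0,0,0],0]]}}

```text
clock: 3.32
position: [533.0, 306.3, 35.5]
orientation: [[-0.989, 0.15, 0.001], [0.15, 0.989, 0.001], [-0.0, 0.001, -1.0]]
contact_force: [-0.3, 1.4, 3.6]
opening: 28.7
finger_force: 60.2
```

Call:
{"api": "move_arm", "payload": {"deltas": [[[0,0,-1.5],0],[[0,0,-4.5],0],[[0,0,-8],0],[[0,0,-11],0],[[0,0,-13],0]]}}

```text
clock: 3.73
position: [533.1, 305.7, 167.1]
orientation: [[-0.989, 0.151, 0.001], [0.151, 0.989, -0.0], [-0.001, -0.0, -1.0]]
contact_force: [1.3, 0.6, -2.2]
opening: 28.4
finger_force: 60.1
```

Call:
{"api": "move_arm", "payload": {"deltas": [[[-0.5,-2,0],0],[[-1.3,-5,0],0],[[-2.1,-8.5,0],0],[[-3,-12,0],0],[[-4,-16,0],0]]}}

```text
clock: 4.15
position: [547.1, 140.7, 163.8]
orientation: [[-0.989, 0.149, -0.003], [0.149, 0.989, -0.0], [0.002, -0.001, -1.0]]
contact_force: [1.0, -0.1, -2.8]
opening: 28.2
finger_force: 60.1
```

Call:
{"api": "move_arm", "payload": {"deltas": [[[-1,-3.7,0],0],[[-2,-7.4,0],0],[[-3,-11,0],0],[[-3.8,-14,0],0],[[-4,-16,0],0]]}}

```text
clock: 4.57
position: [563.4, -26.0, 163.7]
orientation: [[-0.988, 0.153, -0.002], [0.153, 0.988, -0.001], [0.002, -0.001, -1.0]]
contact_force: [0.2, -0.1, -2.4]
opening: 28.6
finger_force: 60.2
```

Call:
{"api": "move_arm", "payload": {"deltas": [[[-0.2,-2.5,0],5],[[-0.4,-5,0],12],[[-0.7,-7,0],19],[[-0.87,-8.04,0],26],[[-0.87,-8.04,0],33]]}}

```text
clock: 4.98
position: [559.3, -106.0, 163.6]
orientation: [[-0.741, 0.672, -0.003], [0.672, 0.741, -0.001], [0.002, -0.002, -1.0]]
contact_force: [0.7, 0.5, -3.5]
opening: 28.4
finger_force: 60.2
```

Call:
{"api": "move_arm", "payload": {"deltas": [[[0,0,0],7],[[0,0,0],14],[[0,0,0],21],[[0,0,0],28],[[0,0,0],35]]}}

```text
clock: 5.4
position: [559.1, -103.3, 163.6]
orientation: [[-0.225, 0.974, -0.003], [0.974, 0.225, 0.001], [0.001, -0.003, -1.0]]
contact_force: [0.2, 0.3, -3.0]
opening: 27.9
finger_force: 60.2
```

Call:
{"api": "move_arm", "payload": {"deltas": [[[0,0,0],6],[[0,0,0],10],[[0,0,0.5],13.5],[[0,0,1.5],13.5],[[0,0,2],13.5]]}}

```text
clock: 5.82
position: [559.0, -103.0, 142.7]
orientation: [[0.001, 1.0, -0.003], [1.0, -0.001, 0.001], [0.001, -0.003, -1.0]]
contact_force: [-0.1, 1.2, -3.2]
opening: 28.2
finger_force: 60.1
```

```bash
python3 - <<'E'
from h import *
for i in range(8): t=arm.read_camera("top")
s=arm.read_camera("side")
a=cv2.resize(s["color"][170:320,290:440,::-1],None,fx=2.6,fy=2.6,interpolation=cv2.INTER_CUBIC)
b=cv2.resize(t["color"][140:290,305:455,::-1],None,fx=2.6,fy=2.6,interpolation=cv2.INTER_CUBIC)
cv2.imwrite("pics/h1.png",np.hstack([a,b]));np.savez("h1.npz",t=t["color"],s=s["color"]); o=arm.observe();print(o["clock"],o["position"],o["orientation"],o["contact_force"],o["opening"])
E
```

```text
6.2667 [ 560.55204075 -103.31380653  145.50065517] [[ 2.50932773e-03  9.99996543e-01  7.85722464e-04]
 [ 9.99996827e-01 -2.50915107e-03 -2.25738684e-04]
 [-2.23766408e-04  7.86286423e-04 -9.99999666e-01]] [ 0.42914602  0.46632168 -2.26353575] 28.70484260281955
```

View pics/h1.png

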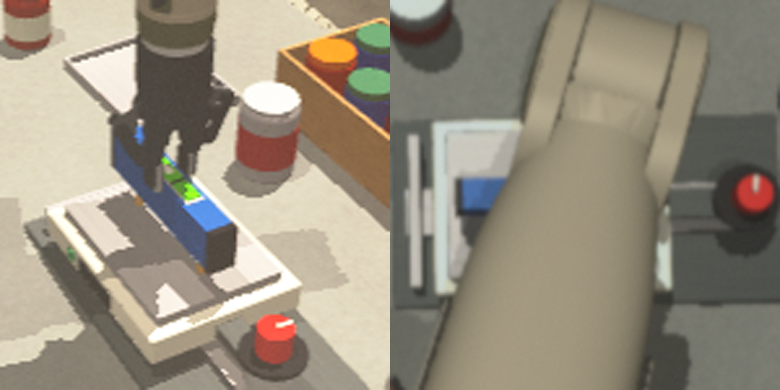

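The side half shows the level held straight over the deck, with the near black end at about crop (220,248). Brass is visible under it at (138,200) and (200,267). In the top half only the far end shows, at crop (457,196). I'll compare this with where the tool pose predicts.

```bash
python3 - <<'E'
from h import *
s=arm.read_camera("side");t=arm.read_camera("top")
def proj(c,P):
    p=np.linalg.inv(c["T"])@np.append(P,1);q=c["mtx"]@p[:3];return (q[:2]/q[2]).round(1)
for x in(545.5,575.5):
  for z in(110,160): print("side near",x,z,proj(s,(x,-203.3,z)))
for x in(545.5,575.5): print("top far",x,proj(t,(x,-3.3,160)))
# black end: dark mask
g=cv2.cvtColor(s["color"],cv2.COLOR_RGB2GRAY)[250:285,355:395]
print(g[::2,::2])
h=cv2.cvtColor(t["color"],cv2.COLOR_RGB2GRAY)[200:230,322:350];print(h[::2,::2])
for c,n,R in((s,"s",(325,236,390,290)),):
    print(blobs(c,(12,100,80),(30,255,255),R,2)[1])
E
```

```text
side near 545.5 110 [370.6 275.1]
side near 545.5 160 [371.6 260.4]
side near 575.5 110 [380.4 271.4]
side near 575.5 160 [381.7 256.7]
top far 545.5 [328.1 219.7]
top far 575.5 [327.7 207.6]
[[ 85  87  89 129 143 141 143 142 144 141 249 234 220 220 221 222 222 220
  220 221]
 [ 85  86  88  89 131 141 143 142 142 141 147 249 233 216 219 218 219 217
  217 218]
 [ 88  86  87  87  85 133 143 143 141 143 142 147 249 234 218 219 218 213
  218 219]
 [ 86  88  88  88  88  89 136 143 143 142 143  97  86 247 233 216 219 218
  219 219]
 [115  88  88  86  86  88  88 135 109  84  89  81  75 157 250 234 216 217
  218 217]
 [123 113  88  88  87  88  88  81  80  76  73  73  72 198 227 251 235 219
  191 189]
 [121 122  92  90  90  87  89  80  73  75  73  73  73 199 228 227 251 222
  190 192]
 [120 120 122  88  90  90  86  79  73  73  74  76  74 201 226 240 245 252
  222 189]
 [121 120 121 115  87  87  89  77  72  72  75  74  73 226 244 245 245 245
  252 223]
 [120 119 121 123 143  88  89  78  75  76  73  72  76 230 243 244 245 246
  245 255]
 [144 152 158 120 121 143  89  78  75  76  77  77  74 236 
[... 903 characters left out ...]
6 133 133 128]
 [190 211 207 191 103  79 111 109 108 107  98  97  94  95]
 [193 211 207 190 100  77 109 109 107 100  94  95  92  99]
 [192 210 207 187 100  77 107 109 107  97  94  94  94 106]
 [193 210 205 186  97  73 106 107 100  94  93  92  99 113]
 [195 212 204 186  99  73 105 100  96  96  95  93 107 119]
 [194 210 203 187 111  61  74  70  66  72  76  98 114 124]
 [196 211 202 191 121  60  59  52  52  53  74 106 120 127]
 [196 211 202 189 183 119  80  70  70  73  97 113 123 132]
 [195 211 200 188 196 129  78  72  71  82 107 119 129 135]
 [192 211 198 185 196 127  74  73  74  96 112 123 132 136]]
[(np.int32(8), array([342.875, 247.125])), (np.int32(6), array([366.66666667, 273.33333333]))]
```

Call:
{"api": "move_arm", "payload": {"deltas": [[[0.15,0,0],0],[[0.3,0,0],0],[[0.3,0,0.7],0],[[0.3,0,1.4],0],[[0.3,0,2.1],0]], "newtons": 30}}

```text
clock: 6.78
position: [560.1, -100.1, 123.2]
orientation: [[0.002, 1.0, -0.0], [1.0, -0.002, 0.0], [0.0, -0.0, -1.0]]
contact_force: [-0.5, 0.2, -2.9]
opening: 28.4
finger_force: 60.2
```

Call:
{"api": "move_arm", "payload": {"deltas": [[[0,0,0.1],0],[[0,0,0.2],0],[[0,0,0.3],0],[[0,0,0.4],0],[[0,0,0.4],0]]}}

```text
clock: 7.2
position: [560.4, -100.3, 120.1]
orientation: [[0.003, 1.0, 0.0], [1.0, -0.003, 0.0], [0.0, 0.0, -1.0]]
contact_force: [-0.2, 0.8, -2.9]
opening: 28.2
finger_force: 60.2
```

Call:
{"api": "move_arm", "payload": {"deltas": [[[0,0,0.1],0],[[0,0,0.2],0],[[0,0,0.3],0],[[0,0,0.4],0],[[0,0,0.4],0]], "jaw": 1, "newtons": 30}}

```text
clock: 7.62
position: [560.1, -100.1, 115.8]
orientation: [[0.003, 1.0, -0.0], [1.0, -0.003, 0.0], [0.0, -0.0, -1.0]]
contact_force: [-0.2, 0.7, -3.4]
opening: 28.2
finger_force: 60.2
```

Call:
{"api": "move_arm", "payload": {"deltas": [[[0,0,0.1],0],[[0,0,0.2],0],[[0,0,0.2],0],[[0,0,0.2],0],[[0,0,0.2],0]]}}

```text
clock: 8.03
position: [560.3, -100.2, 114.1]
orientation: [[0.003, 1.0, 0.0], [1.0, -0.003, 0.0], [0.0, 0.0, -1.0]]
contact_force: [-0.2, -0.6, -3.1]
opening: 28.2
finger_force: 60.2
```

Call:
{"api": "move_arm", "payload": {"deltas": [[[0,0,0.1],0],[[0,0,0.2],0],[[0,0,0.2],0],[[0,0,0.2],0],[[0,0,0.2],0]]}}

```text
clock: 8.45
position: [560.5, -100.1, 112.4]
orientation: [[0.003, 1.0, 0.001], [1.0, -0.003, 0.0], [0.0, 0.001, -1.0]]
contact_force: [0.1, 2.1, -1.7]
opening: 28.1
finger_force: 60.5
```

Call:
{"api": "move_arm", "payload": {"deltas": [[[0,0,0.1],0],[[0,0,0.1],0],[[0,0,0.1],0],[[0,0,0.1],0],[[0,0,0.1],0]]}}

```text
clock: 8.87
position: [560.4, -100.1, 111.3]
orientation: [[0.003, 1.0, 0.0], [1.0, -0.003, 0.0], [0.0, 0.0, -1.0]]
contact_force: [-0.3, 2.5, 0.6]
opening: 28.2
finger_force: 60.7
```

```bash
python3 - <<'E'
from h import *
s=arm.read_camera("side")
cv2.imwrite("pics/i1.png",cv2.resize(s["color"][200:320,300:420,::-1],None,fx=4.5,fy=4.5,interpolation=cv2.INTER_CUBIC));o=arm.observe();print(o["position"],o["contact_force"],o["torque"])
E
```

```text
[ 560.42032695 -100.07998121  111.26203794] [0.52316883 3.10226415 1.62941914] [ 0.23050297  0.00321045 -0.02464483]
```

View pics/i1.png

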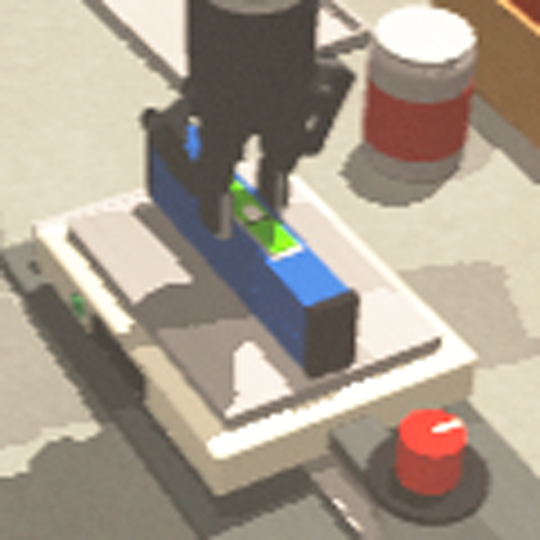

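The near end is seated on the deck: black end at crop (330,330), no brass showing. The far end is raised only by the deck's tilt. I'll release and retreat.

Call:
{"api": "move_arm", "payload": {"deltas": [[[0,0,0.05],0],[[0,0,0.1],0],[[0,0,0.1],0],[[0,0,0.1],0],[[0,0,0.1],0]]}}

```text
clock: 9.33
position: [560.4, -100.1, 110.2]
orientation: [[0.003, 1.0, 0.0], [1.0, -0.003, 0.0], [0.0, 0.0, -1.0]]
contact_force: [0.1, 3.8, 2.0]
opening: 27.9
finger_force: 60.8
```

Call:
{"api": "move_arm", "payload": {"deltas": [[[0,0,0],0],[[0,0,0],0],[[0,0,0],0],[[0,0,0],0],[[0,0,0],0]], "jaw": -1}}

```text
clock: 9.75
position: [560.2, -100.5, 110.0]
orientation: [[0.003, 1.0, -0.0], [1.0, -0.003, -0.0], [-0.0, -0.0, -1.0]]
contact_force: [-0.1, -0.5, 0.2]
opening: 84.9
finger_force: 0.0
```

Call:
{"api": "move_arm", "payload": {"deltas": [[[0,0,0],0],[[0,0,-1],0],[[0,0,-3],0],[[0,0,-6],0],[[0,0,-9],0]]}}

```text
clock: 10.17
position: [559.5, -100.0, 201.0]
orientation: [[0.003, 1.0, -0.002], [1.0, -0.003, 0.001], [0.001, -0.002, -1.0]]
contact_force: [0.8, -0.4, 0.2]
opening: 85.5
finger_force: 0.0
```

Call:
{"api": "move_arm", "payload": {"deltas": [[[-3,0,-1],-7],[[-6.5,0,-1],-14],[[-10,-0.1,-1],-21],[[-13,-0.15,-1],-28],[[-16,-0.2,-1],-35]]}}

```text
clock: 10.58
position: [557.8, -261.8, 211.3]
orientation: [[-0.576, 0.817, 0.001], [0.817, 0.576, -0.001], [-0.001, 0.0, -1.0]]
contact_force: [0.6, 0.9, -0.8]
opening: 85.3
finger_force: 0.0
```

```bash
python3 - <<'E'
from h import *
s=arm.read_camera("side");t=arm.read_camera("top")
print("side top disc",onplane(s,(396,296),113),"top red",onplane(t,(444.7,214.5),108))
o=arm.observe();print(o["position"],o["orientation"].round(3).tolist(),o["joints"])
cv2.imwrite("pics/j1.png",np.hstack([cv2.resize(s["color"][200:330,320:450,::-1],None,fx=3,fy=3,interpolation=cv2.INTER_CUBIC),cv2.resize(t["color"][150:280,335:465,::-1],None,fx=3,fy=3,interpolation=cv2.INTER_CUBIC)]))
E
```

```text
side top disc [ 558.04917843 -298.48871043  113.        ] top red [ 556.97847581 -301.09129254  108.        ]
[ 557.70151825 -264.75857256  210.47639153] [[-0.57, 0.822, 0.001], [0.822, 0.57, -0.002], [-0.002, -0.0, -1.0]] [-3.28089712e+01  2.29429091e+01  7.23972824e+00  7.41917755e+01
 -6.43945511e-02  2.24675067e+01]
```

View pics/j1.png

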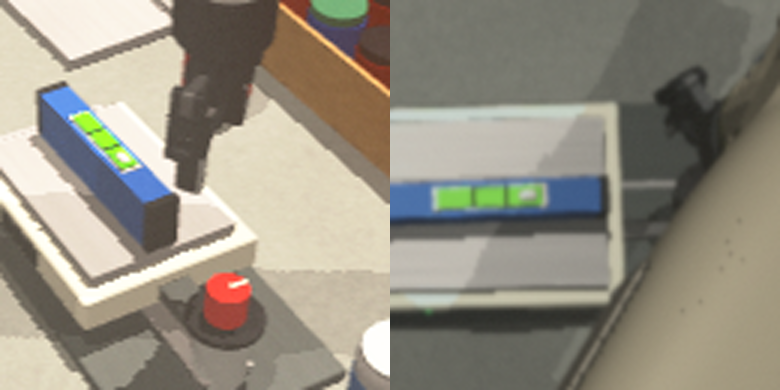

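The level is seated on the deck in both halves. Its bubble is hard against the knob end: side crop (123,157), top crop (528,194). The knob top is at about (558,-298.5). I'll go over it and down.

Call:
{"api": "move_arm", "payload": {"deltas": [[[-1.5,-1.1,0],0],[[-3.14,-2.23,0],0],[[-3.14,-2.23,1.5],0],[[-3.14,-2.23,4],0],[[-3.14,-2.23,5.5],0]]}}

```text
clock: 11.1
position: [557.2, -298.2, 154.1]
orientation: [[-0.57, 0.822, -0.0], [0.822, 0.57, 0.001], [0.001, 0.0, -1.0]]
contact_force: [0.0, 0.8, -0.3]
opening: 85.4
finger_force: 0.0
```

Call:
{"api": "move_arm", "payload": {"deltas": [[[0,0,0.5],0],[[0,0,2],0],[[0,0,3.5],0],[[0,0,4.8],0],[[0,0,4.8],0]]}}

```text
clock: 11.52
position: [556.5, -297.2, 105.3]
orientation: [[-0.571, 0.821, -0.003], [0.821, 0.571, 0.002], [0.004, -0.001, -1.0]]
contact_force: [0.0, 0.4, 0.2]
opening: 85.4
finger_force: 0.0
```

```bash
python3 - <<'E'
from h import *
for i in range(3): s=arm.read_camera("side")
t=arm.read_camera("top")
o=arm.observe();print(o["position"],o["contact_force"])
cv2.imwrite("pics/k1.png",np.hstack([cv2.resize(s["color"][220:340,340:460,::-1],None,fx=4,fy=4,interpolation=cv2.INTER_CUBIC),cv2.resize(t["color"][160:280,335:410,::-1],None,fx=4,fy=4,interpolation=cv2.INTER_CUBIC)]))
E
```

```text
[ 558.33324419 -298.93530786  108.71488604] [-0.59204524  0.15489728  0.30785479]
```

View pics/k1.png

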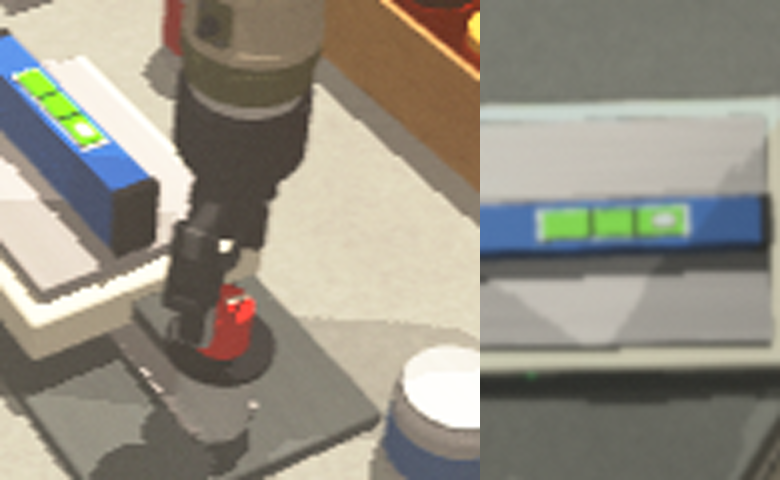

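The fingers straddle the red knob: side crop (230,320), with one finger at (190,300). The vial stays visible in the top view at (612,222), with the bubble at (663,219). Closing now.

Call:
{"api": "move_arm", "payload": {"deltas": [[[0,0,0],0],[[0,0,0],0],[[0,0,0],0],[[0,0,0],0],[[0,0,0],0]], "jaw": 1, "newtons": 50}}

```text
clock: 12.13
position: [557.8, -298.8, 107.6]
orientation: [[-0.571, 0.821, 0.001], [0.821, 0.571, -0.0], [-0.001, 0.001, -1.0]]
contact_force: [0.1, 0.7, 1.6]
opening: 31.9
finger_force: 49.3
```

Call:
{"api": "move_arm", "payload": {"deltas": [[[0,0,0.1],0],[[0,0,0.2],0],[[0,0,0.3],0],[[0,0,0.4],0],[[0,0,0.4],0]]}}

```text
clock: 12.55
position: [558.3, -299.5, 103.9]
orientation: [[-0.571, 0.821, 0.002], [0.821, 0.571, -0.002], [-0.002, 0.001, -1.0]]
contact_force: [1.4, -0.6, 6.8]
opening: 31.8
finger_force: 49.8
```

Call:
{"api": "move_arm", "payload": {"deltas": [[[0,0,0.05],0],[[0,0,0.1],0],[[0,0,0.15],0],[[0,0,0.2],0],[[0,0,0.2],0]]}}

```text
clock: 12.97
position: [558.8, -299.8, 102.8]
orientation: [[-0.571, 0.821, 0.003], [0.821, 0.571, -0.002], [-0.004, 0.001, -1.0]]
contact_force: [0.9, 0.3, 9.4]
opening: 32.0
finger_force: 50.4
```

Call:
{"api": "move_arm", "payload": {"deltas": [[[0,0,0.05],0],[[0,0,0.1],0],[[0,0,0.1],0],[[0,0,0.1],0],[[0,0,0.1],0]]}}

```text
clock: 13.38
position: [559.2, -299.8, 102.6]
orientation: [[-0.571, 0.821, 0.004], [0.821, 0.571, -0.003], [-0.005, 0.002, -1.0]]
contact_force: [-0.3, 0.0, 11.5]
opening: 31.8
finger_force: 50.9
```

Call:
{"api": "move_arm", "payload": {"deltas": [[[0,0,0.05],0],[[0,0,0.1],0],[[0,0,0.15],0],[[0,0,0.2],0],[[0,0,0.2],0]]}}

```text
clock: 13.8
position: [560.0, -300.0, 102.1]
orientation: [[-0.572, 0.82, 0.007], [0.82, 0.572, -0.004], [-0.007, 0.003, -1.0]]
contact_force: [-0.6, 1.6, 17.9]
opening: 31.8
finger_force: 52.0
```

Call:
{"api": "move_arm", "payload": {"deltas": [[[0,0,0],4.6],[[0,0,0],9.2],[[0,0,0],13.8],[[0,0,0],18.4],[[0,0,0],23]]}}

```text
clock: 14.22
position: [559.8, -299.8, 102.1]
orientation: [[-0.202, 0.979, 0.006], [0.979, 0.202, -0.003], [-0.005, 0.005, -1.0]]
contact_force: [-0.6, 2.7, 17.9]
opening: 31.8
finger_force: 52.0
```

```bash
cat > bub.py <<'E'
from h import *
def bubble(R=(340,195,400,235)):
    t=arm.read_camera("top")
    u0,v0,u1,v1=R; im=t["color"][v0:v1,u0:u1]
    hsv=cv2.cvtColor(im,cv2.COLOR_RGB2HSV)
    m=cv2.inRange(hsv,np.array((40,120,90)),np.array((75,255,255)))
    ys,xs=np.nonzero(m); ym=ys.mean(); x0,x1=xs.min(),xs.max()
    rows=im[int(round(ym))-1:int(round(ym))+2].astype(float).mean(0)
    sat=rows.max(1)-rows.min(1); val=rows.max(1)
    cols=np.arange(x0-1,x1+2); seg=rows[x0-1:x1+2]
    w=np.clip(seg[:,[0,2]].min(1)-90,0,None)   # white: red and blue high
    return x0+u0,x1+u0,ym+v0,cols+u0,seg.astype(int),w
if __name__=="__main__":
    for i in range(36): arm.read_camera("side")
    x0,x1,y,c,seg,w=bubble(); print(x0,x1,y)
    for a,b in zip(c,seg): print(a,b.tolist(),end=" ")
    o=arm.observe();print("\n",o["clock"],o["position"],o["contact_force"],o["torque"],o["opening"],o["joints"][5])
E
python3 bub.py
```

```text
352 385 215.67625899280574
351 [169, 206, 158] 352 [140, 210, 106] 353 [129, 212, 82] 354 [128, 212, 81] 355 [128, 211, 80] 356 [128, 212, 81] 357 [127, 211, 80] 358 [128, 212, 81] 359 [127, 212, 81] 360 [127, 212, 81] 361 [126, 211, 79] 362 [118, 195, 76] 363 [95, 148, 66] 364 [106, 171, 70] 365 [122, 203, 78] 366 [126, 211, 79] 367 [126, 211, 80] 368 [129, 207, 85] 369 [145, 195, 114] 370 [169, 195, 153] 371 [178, 194, 168] 372 [178, 193, 170] 373 [175, 187, 165] 374 [158, 174, 144] 375 [130, 181, 102] 376 [123, 203, 81] 377 [123, 208, 78] 378 [122, 209, 78] 379 [122, 208, 77] 380 [122, 208, 77] 381 [121, 207, 77] 382 [122, 208, 78] 383 [121, 208, 77] 384 [121, 207, 77] 385 [120, 199, 79] 386 [134, 180, 114] 
 16.0667 [ 560.00493475 -299.76926247  102.08533984] [-0.45018719  2.66315228 18.01314827] [ 0.46168173 -0.06981978 -0.07789921] 31.453517413108422 42.70759532192683
```

Bubble centre is at col 372.0 and the vial middle at 368.7, so it sits about 8 mm to the knob side. That needs about 0.4 rad more clockwise.

Call:
{"api": "move_arm", "payload": {"deltas": [[[0,0,0],4.6],[[0,0,0],9.2],[[0,0,0],13.8],[[0,0,0],18.4],[[0,0,0],22]]}}

```text
clock: 16.48
position: [559.8, -299.7, 102.1]
orientation: [[0.179, 0.984, 0.006], [0.984, -0.179, -0.003], [-0.002, 0.007, -1.0]]
contact_force: [-1.4, 2.6, 18.8]
opening: 31.5
finger_force: 52.0
```

```bash
sed -i 's/range(36)/range(60)/' bub.py; python3 bub.py
```

```text
353 385 215.7972027972028
352 [143, 208, 117] 353 [128, 211, 84] 354 [126, 211, 80] 355 [126, 211, 80] 356 [127, 211, 80] 357 [126, 211, 80] 358 [126, 211, 80] 359 [126, 211, 79] 360 [125, 211, 79] 361 [125, 211, 80] 362 [118, 197, 76] 363 [96, 152, 66] 364 [97, 152, 66] 365 [118, 192, 78] 366 [137, 197, 104] 367 [167, 196, 149] 368 [179, 198, 173] 369 [182, 197, 178] 370 [180, 196, 175] 371 [169, 193, 152] 372 [142, 193, 112] 373 [118, 189, 80] 374 [93, 147, 63] 375 [100, 162, 67] 376 [118, 200, 75] 377 [122, 210, 77] 378 [122, 210, 77] 379 [122, 210, 77] 380 [121, 209, 77] 381 [120, 209, 77] 382 [121, 209, 77] 383 [121, 210, 77] 384 [121, 209, 77] 385 [120, 205, 78] 386 [138, 196, 115] 
 19.5333 [ 559.98268737 -299.76707124  102.08808151] [ 0.38009405  2.66354377 18.67870796] [ 0.47785532  0.00567315 -0.06821269] 31.615936928035453 64.70687958954946
```

The bubble is at 369.1 and the lines' midpoint at 368.9, about 0.4 mm off. The knob is held on its stop with about 18 N. One last look before handing in.

```bash
python3 - <<'E'
from h import *
s=arm.read_camera("side");cv2.imwrite("pics/f.png",cv2.resize(s["color"][150:400,220:520,::-1],None,fx=2.4,fy=2.4,interpolation=cv2.INTER_CUBIC))
E
```

```text
(no output)
```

View pics/f.png

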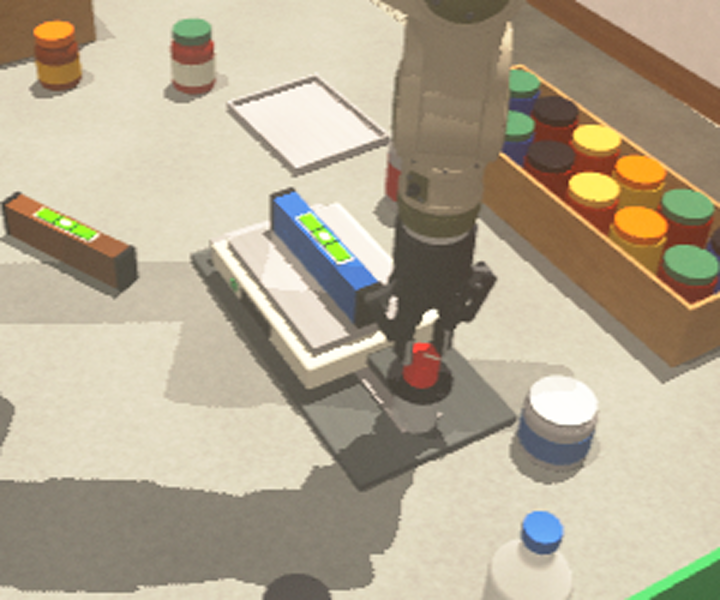

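The level sits flat on the deck, the bubble is between the lines at (323,237), the knob is gripped at (420,365), and the bystanders are where they were.

```bash
python3 -c "
from bench import arm
print(arm.job_done())"
```

```text
the job is handed in; nothing more can be done
None
```

I handed the job in at about 20 s: the small blue level is home on its pegs and released, and the knob is still gripped and pressed to its stop with about 18 N. The bubble rests between the lines, about 0.4 mm off centre, and the final picture shows no bystander moved.

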